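Change the batch in a UV light box

TASK

The workshop's UV light box is still running from the last batch: press its red mushroom stop until it stays down by itself before you lift off the lid, then lay every bare wooden handle from the bench in the box, one to a cradle. Put the lid back on squarely and set the black lamp selector to one click clockwise from off (the red mark on the dial) for each handle in the box, and only when all that is done twist the red stop clockwise so that it pops up again. Leave everything else on the bench where it is.

Things in the scene. Friction and masses are not known exactly. Their poses are not given: they have to be found in the camera images.
- lightbox: White UV light box, fixed. Origin on the bench under the chamber's centre; x from its front (controls, towards the robot) to its back, y to its left. Chamber: open box 150 (x) by 254 (y) mm, 8 mm walls, rim 80, inside floor 28 mm above the bench. In front the control apron, 90 mm deep, top 72 mm above the bench: red stop on its left, black selector on its right. Nothing above 112 mm, lid off.
- cradle0 (a point): Cradle nearest the box's right end (local y = -81 mm), one of four 54 mm apart between 13 mm teeth on two wooden rails (at x = -38 and +38 mm, 16 mm wide, tops 38 mm above the bench). The point: centre of a handle at rest in it, 49 mm above the bench, handle along the box's x, up to 12 mm forward or back. The handle's middle 60 mm is clear of the rails, 10 mm of air below.
- cradle1 (a point): The same, second cradle (local y = -27 mm).
- cradle2 (a point): The same, third cradle (local y = +27 mm).
- cradle3 (a point): The same, cradle nearest the left end (local y = +81 mm).
- lid_seat (a point): Centre of the chamber's mouth, level with the rim, 80 mm above the bench, axes as the light box. The lid is fully on when its origin lies 8 mm below this point and its axes agree with the box's (either way round).
- lid: Loose lift-off lid, 0.35 kg: white plate 160 (x) by 264 (y) by 8 mm, below it a locating plug 124 by 228 by 8 mm (5 mm clearance all round in the chamber). Origin at the centre of the plug's underside, the plate 8 to 16 mm above it. Black bar handle on top, along y: 13 wide, 110 long, 14 mm high, its centre 46 mm above the origin, posts at y = -46 and +46 mm. It starts on the box.
- handle1: Bare maple chisel handle, a flattened octagon 28 mm wide (y) by 22 mm high (z), 110 mm long along its x, 50 g, with a 12 mm long brass ferrule at its +x end. Origin at its centre, mid-length (11 mm above what it lies on). Lies loose on the bench to the robot's right. Two to four handles are present.
- handle2: Bare maple chisel handle, a flattened octagon 28 mm wide (y) by 22 mm high (z), 110 mm long along its x, 50 g, with a 12 mm long brass ferrule at its +x end. Origin at its centre, mid-length (11 mm above what it lies on). Lies loose on the bench to the robot's right. Two to four handles are present.
- handle3: Bare maple chisel handle, a flattened octagon 28 mm wide (y) by 22 mm high (z), 110 mm long along its x, 50 g, with a 12 mm long brass ferrule at its +x end. Origin at its centre, mid-length (11 mm above what it lies on). Lies loose on the bench to the robot's right. Two to four handles are present.
- handle4: Bare maple chisel handle, a flattened octagon 28 mm wide (y) by 22 mm high (z), 110 mm long along its x, 50 g, with a 12 mm long brass ferrule at its +x end. Origin at its centre, mid-length (11 mm above what it lies on). Lies loose on the bench to the robot's right. Two to four handles are present.
- stop_press (a joint): How far the red mushroom stop is pressed (m): 0 up, 0.010 fully down. It is sprung and latches by itself at about 0.0075 when it has been pushed the whole 0.010 (4 to 5 N); it then stays down until it is twisted.
- stop_twist (a joint): Twist of the red stop's head (rad), clockwise from above positive, 0 to 0.9, sprung back to 0 (0.05 N m per rad). Turned more than about 0.4 while latched, it comes free and springs up.
- stop_top (a point): Top centre of the red mushroom head: 40 mm in diameter, 17 mm thick, this point on its upper face, 108 mm above the bench when up and 100 mm when latched. Vertical axis, on a yellow plate whose top is 75 mm above the bench. It moves with the head.
- selector (a joint): Angle of the black lamp selector (rad): 0 at off, growing clockwise from above; eight detent positions 0.524 rad (30 degrees) apart, 0 to 3.665, with end stops. Starts at the 5th to 7th click from off. Let go between clicks, it snaps to the nearer one; about 0.06 N m takes it over a click.
- selector_grip (a point): Middle of the selector's bar grip, on its vertical turning axis, 98 mm above the bench. The bar is 50 long, 15 wide, 28 mm high (82 to 110 mm above the bench) on a disc 54 mm across; this frame's x runs along the bar to its white-marked pointing end, z up. At off it points 105 degrees counter-clockwise from the box's x, at the red dial mark.
- block_a: Bystander: blue sanding block 70 x 110 x 45 mm, lying behind the handles. Origin under its centre, like the other bystanders.
- block_b: Bystander: a second blue sanding block, at the back on the left.
- screwdriver: Bystander: red-handled screwdriver, about 200 mm long, lying to the right of the handles.
- wax_tin: Bystander: blue tin, 72 mm across, 45 mm high, in front on the right.
- rule: Bystander: steel rule 28 x 200 x 6 mm lying in front of the box.
- file_pot: Bystander: green glass pot of files, 90 mm across, 205 mm high, far to the left. The bench between it and the light box, to the robot's left, is clear.
Not all that is in view belongs to the job. What is shaped like the handle3 but purple is not meant. What is shaped like the handle1 but orange is not meant.

How it is judged (in metres and radians):
On the way, in this order (a step that is already met when the one before it is completed fails the run):
1. the red stop is pressed down and stays down, let go (value of joint stop_press above 0.006 m and contact force between the fingers and lightbox below 0.5 N), for 0.3 s.
2. with the stop still down: every handle in a cradle, the lid back on, the selector one click from off for each handle (value of joint stop_press above 0.006 m and (distance between handle1 and cradle0 below 0.018 m or distance between handle1 and cradle1 below 0.018 m or distance between handle1 and cradle2 below 0.018 m or distance between handle1 and cradle3 below 0.018 m) and angle between the x axis of each of handle1, handle2, handle3, handle4 and the x axis of lightbox, either way round below 0.12 rad and (distance between handle2 and cradle0 below 0.018 m or distance between handle2 and cradle1 below 0.018 m or distance between handle2 and cradle2 below 0.018 m or distance between handle2 and cradle3 below 0.018 m) and (distance between handle3 and cradle0 below 0.018 m or distance between handle3 and cradle1 below 0.018 m or distance between handle3 and cradle2 below 0.018 m or distance between handle3 and cradle3 below 0.018 m) and (distance between handle4 and cradle0 below 0.018 m or distance between handle4 and cradle1 below 0.018 m or distance between handle4 and cradle2 below 0.018 m or distance between handle4 and cradle3 below 0.018 m) and horizontal distance between lid and lid_seat below 0.009 m and z of lid in the frame of lid_seat between -0.012 and -0.004 m and angle between lid's own z axis and vertical below 0.04 rad and angle between the x axis of lid and the x axis of lightbox, either way round below 0.08 rad and value of joint selector between 0.916298 and 2.22529 rad and (height (world z) of handle2 above -1 m or value of joint selector below 1.7017 rad) and (height (world z) of handle3 above -1 m or value of joint selector below 1.7017 rad) and (height (world z) of handle4 above -1 m or value of joint selector below 1.7017 rad) and (height (world z) of any of handle2, handle3 above -1 m or value of joint selector below 1.1781 rad) and (height (world z) of any of handle2, handle4 above -1 m or value of joint selector below 1.1781 rad) and (height (world z) of any of handle3, handle4 above -1 m or value of joint selector below 1.1781 rad) and (value of joint selector above 1.4399 rad or (height (world z) of each of handle2, handle3 below -1 m and height (world z) of lid above -1 m) or (height (world z) of each of handle2, handle4 below -1 m and height (world z) of lid above -1 m) or (height (world z) of each of handle3, handle4 below -1 m and height (world z) of lid above -1 m)) and (value of joint selector above 1.9635 rad or (height (world z) of handle2 below -1 m and height (world z) of lid above -1 m) or (height (world z) of handle3 below -1 m and height (world z) of lid above -1 m) or (height (world z) of handle4 below -1 m and height (world z) of lid above -1 m))), for 0.3 s.
At the end, for the whole second after the job is handed in: Every handle in its own cradle (within 18 mm of its point, 0.12 rad), lid fully on (9 mm, 4 mm of height, 0.08 rad), selector within a quarter click of the click from off that equals the number of handles, red stop up again (2 mm) and its head turned back (0.2 rad), all at rest ((distance between handle1 and cradle0 below 0.018 m or distance between handle1 and cradle1 below 0.018 m or distance between handle1 and cradle2 below 0.018 m or distance between handle1 and cradle3 below 0.018 m) and angle between the x axis of each of handle1, handle2, handle3, handle4 and the x axis of lightbox, either way round below 0.12 rad and (distance between handle2 and cradle0 below 0.018 m or distance between handle2 and cradle1 below 0.018 m or distance between handle2 and cradle2 below 0.018 m or distance between handle2 and cradle3 below 0.018 m) and (distance between handle3 and cradle0 below 0.018 m or distance between handle3 and cradle1 below 0.018 m or distance between handle3 and cradle2 below 0.018 m or distance between handle3 and cradle3 below 0.018 m) and (distance between handle4 and cradle0 below 0.018 m or distance between handle4 and cradle1 below 0.018 m or distance between handle4 and cradle2 below 0.018 m or distance between handle4 and cradle3 below 0.018 m) and horizontal distance between lid and lid_seat below 0.009 m and z of lid in the frame of lid_seat between -0.012 and -0.004 m and angle between lid's own z axis and vertical below 0.04 rad and angle between the x axis of lid and the x axis of lightbox, either way round below 0.08 rad and value of joint selector between 0.916298 and 2.22529 rad and (height (world z) of handle2 above -1 m or value of joint selector below 1.7017 rad) and (height (world z) of handle3 above -1 m or value of joint selector below 1.7017 rad) and (height (world z) of handle4 above -1 m or value of joint selector below 1.7017 rad) and (height (world z) of any of handle2, handle3 above -1 m or value of joint selector below 1.1781 rad) and (height (world z) of any of handle2, handle4 above -1 m or value of joint selector below 1.1781 rad) and (height (world z) of any of handle3, handle4 above -1 m or value of joint selector below 1.1781 rad) and (value of joint selector above 1.4399 rad or (height (world z) of each of handle2, handle3 below -1 m and height (world z) of lid above -1 m) or (height (world z) of each of handle2, handle4 below -1 m and height (world z) of lid above -1 m) or (height (world z) of each of handle3, handle4 below -1 m and height (world z) of lid above -1 m)) and (value of joint selector above 1.9635 rad or (height (world z) of handle2 below -1 m and height (world z) of lid above -1 m) or (height (world z) of handle3 below -1 m and height (world z) of lid above -1 m) or (height (world z) of handle4 below -1 m and height (world z) of lid above -1 m)) and value of joint stop_press below 0.002 m and value of joint stop_twist below 0.2 rad and linear speed of each of handle1, handle2, handle3, handle4, lid below 0.03 m/s); the robot touches nothing.
It fails at once if the lid is lifted or pushed off while the red stop is up (value of joint stop_press below 0.005 m and distance between lid and lid_seat above 0.035 m).
It fails at once if a bystander is moved more than 4 cm (distance of any of block_a, block_b, screwdriver, wax_tin, rule, file_pot from where it was at the start of the episode above 0.04 m).
Of handle2, handle3, handle4 only 1 to 3 are there at a start; the rules pass over those that are not, and their reading is None.
At some moment in a run one of handle1, handle2, handle3, handle4 may be knocked a few centimetres aside while the robot is not near it.
Once in a run the grip may slacken for a moment while it holds something.
It also fails if it takes over 208 s, if anything falls off the work surface, if the arm or the gripper's body presses on something with over 40 N, if the wrist force passes 120 N, or if a joint passes its speed limit or range.

ROBOT

A 6-joint arm with a two-finger parallel gripper is mounted at the origin on the work surface. World frame = base frame: x ahead of the robot, y to its left, z up, the work surface at z = 0. Lengths are in m, angles in degrees, forces in N, time in s.
With the tool pointing down it reaches from about 0.375 to 0.9 m from the base axis. Payload 3.1 kg.
Tool frame: the origin (TCP) lies at the very end of the fingers, on their centre line; the grasp point (between the pads) lies 19 mm behind it; z points along the fingers, y is the line along which they close (so a half turn about z gives the same grasp; the last joint's range is limited). The gripper opens to 87 mm and grips with 3 to 60 N. Pads are 19 mm wide; open, the fingers measure 117 mm over their backs; the gripper's body (75 mm by 190 mm) begins 51 mm behind the grasp point.
Start: joints at [-78.18, 30.224, 82.088, -0, 67.689, -10.227], TCP at [0.235, -0.579, 0.223] pointing down, gripper open.
Joint ranges: [-176.69, 176.69], [-43.24, 126.21], [12.49, 139.97], [-82, 262], [0, 151.66], [-163.58, 163.58]. Speed limits (degrees/s): [159.86, 159.86, 180, 180, 180, 180].

INTERFACE

Orientations are given as a 3x3 rotation matrix whose columns are the frame's x, y, z axes.
In Python, from rig import * gives the robot as it stands.
- The arm moves only by the tool jog_arm, never from a script. Its arguments are lists of equal length, an entry for each row: "delta_pos": the shift along the world's x, y, z in cm, a list of three; "turn": the turn about the world's z in degrees; "grip": the closure, from 0 (fully open) to 1 (shut). In form: {"delta_pos": [[x, y, z], ...], "turn": [turn, ...], "grip": [grip, ...]}. A call has 1 to 12 rows; each row is the pose to reach, as a shift and turn from the pose commanded when the call began; what a row does not reach only later rows make up. A row lasts 1/8 s, in which the tool goes at most 62.5 mm and 10.7 degrees, less where a joint would pass 70% of its speed; a pose out of reach is approached as far as the arm can. A call with a gripper value outside its range is refused whole. The fingers move at their own pace and stop on an object; the grip force is fixed at half the most. Time passes only in rows, so rows that repeat a pose let the fingers close. It gives the time, the measured TCP pose, the force, the opening and the grip force at its end, in the units of the state.
- read_state(): the state, without advancing time (a new reading comes with each control period).
- capture(name): name is "scene" or "top" or "wrist"; returns a dict with "color" (480x640x3 uint8, blue, green, red), "fovy" (degrees; the focal length in pixels is half the picture's height over the tangent of half this angle, whatever the lens; pixels are square), "cx", "cy" (the principal point, pixels), "camera_from_world" (4x4, takes a point from world to camera coordinates). Camera axes: x right, y up, looking along -z (the intrinsics and any distortion apply to the point x, -y, -z); pixel columns grow to the right and rows downward; lengths in m; the calibration is good to about 2 mm. A picture is of the moment at which its call begins. There is no depth.
- hand_in(): hands the job in; it is judged then, once.
The state is a dict: "time_s": time; "joint_positions": joint angles; "qvel": joint speeds; "tau": joint torques, N m; "position": TCP position; "tcp_rot": TCP orientation; "force": force on the tool from outside, world axes, zero at the start; "moment": the same for the moment, N m; "opening": opening from 0.0 (shut) to 1.0 (fully open); "grasp_force": force on a finger pad.
Only numpy, scipy, OpenCV 4.12 (cv2) and the standard library are available. Lean on these libraries where they do the work, as an engineer would, in place of code of your own. Each camera call takes 0.05 s, during which the arm holds its last target. There are 200 camera calls.

## Working session

There is one attempt and no reset: what is moved stays moved. The work goes in short steps, Python scripts to look and compute and a tool call to move; the robot and the scene stay as the last step left them, time stands still between calls to the robot, and variables do not carry over. Pictures are saved under pics/ and viewed, at most 17 in all, crops included, and the job is handed in when it is done.

Besides the shell and the picture viewer there is one more tool, called after "Call:" in YAML: its name, and indented under it one key for each argument. jog_arm: Moves the arm, as the interface text tells. Its arguments: {"type":"object","properties":{"delta_pos":{"type":"array"},"turn":{"type":"array"},"grip":{"type":"array"}},"required":["delta_pos","turn","grip"]}

```bash
ls; mkdir -p pics
cat > h.py <<'E'
from rig import *
import numpy as np, cv2
def cap(n,f):
    c=capture(n); cv2.imwrite('pics/'+f,c['color']); np.save('pics/'+f+'.npy',{k:c[k] for k in c if k!='color'},allow_pickle=True); return c
def load(f): return np.load('pics/'+f+'.npy',allow_pickle=True).item()
def ray(c,u,v):
    f=240/np.tan(np.radians(c['fovy'])/2); M=np.linalg.inv(c['camera_from_world'])
    d=M[:3,:3]@np.array([(u-c['cx'])/f,-(v-c['cy'])/f,-1]); return M[:3,3],d
def p2w(c,u,v,z):
    o,d=ray(c,u,v); return (o+d*(z-o[2])/d[2])[:2]
def w2p(c,p):
    f=240/np.tan(np.radians(c['fovy'])/2); q=(c['camera_from_world']@np.r_[p,1])[:3]
    return c['cx']+f*q[0]/-q[2], c['cy']-f*q[1]/-q[2]
E
python3 - <<'E'
from h import *
for n in('top','scene'):
    c=cap(n,n+'0.png'); print({k:(np.round(c[k],3).tolist() if hasattr(c[k],'__len__') and not isinstance(c[k],str) else c[k]) for k in c if k!='color'})
s=read_state();print(s['time_s'],s['position'],s['tcp_rot'],s['opening'],s['force'])
E
```

```text
pics
{'fovy': 44.43417487407363, 'cx': 315.0212275392804, 'cy': 238.26922011434348, 'camera_from_world': [[-0.02, -1.0, -0.005, 0.034], [0.998, -0.02, 0.052, -0.508], [-0.052, -0.004, 0.999, -1.499], [0.0, 0.0, 0.0, 1.0]]}
{'fovy': 48.38021556307997, 'cx': 314.76454737516667, 'cy': 237.40686735913974, 'camera_from_world': [[-0.294, 0.956, 0.017, 0.119], [-0.782, -0.251, 0.571, 0.321], [0.55, 0.155, 0.821, -1.642], [0.0, 0.0, 0.0, 1.0]]}
0.1 [ 0.23453554 -0.57863627  0.22168077] [[ 9.26872122e-01  3.75377083e-01 -3.38065005e-04]
 [ 3.75377025e-01 -9.26870271e-01  1.89467880e-03]
 [ 3.97876600e-04 -1.88302680e-03 -9.99998148e-01]] 0.9985293415476085 [ 1.01181031 -0.7931311  -0.33965218]
```

View pics/top0.png

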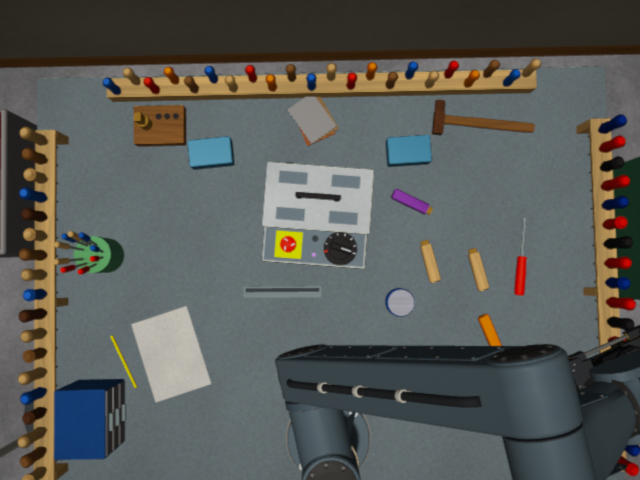

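View pics/scene0.png

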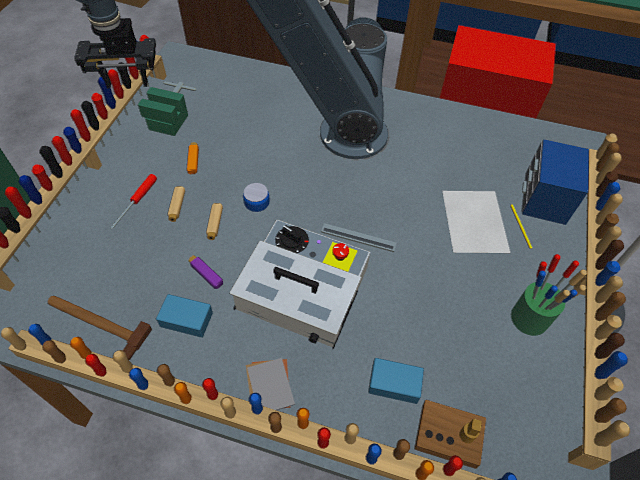

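The top picture shows the box at about (318,215), red stop (288,244) and selector (341,248). Handle candidates:
- bare wood at (430,261) and (478,270)
- orange at (488,330), not meant
- purple at (411,201), not meant

I choose the two bare ones and check them in a close crop.

Run:
```python
from h import *
i=cv2.imread('pics/top0.png')
cv2.imwrite('pics/c1.png',cv2.resize(i[155:355,250:510],None,fx=3,fy=3,interpolation=cv2.INTER_CUBIC)[:600])
```

```text
(no output)
```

View pics/c1.png

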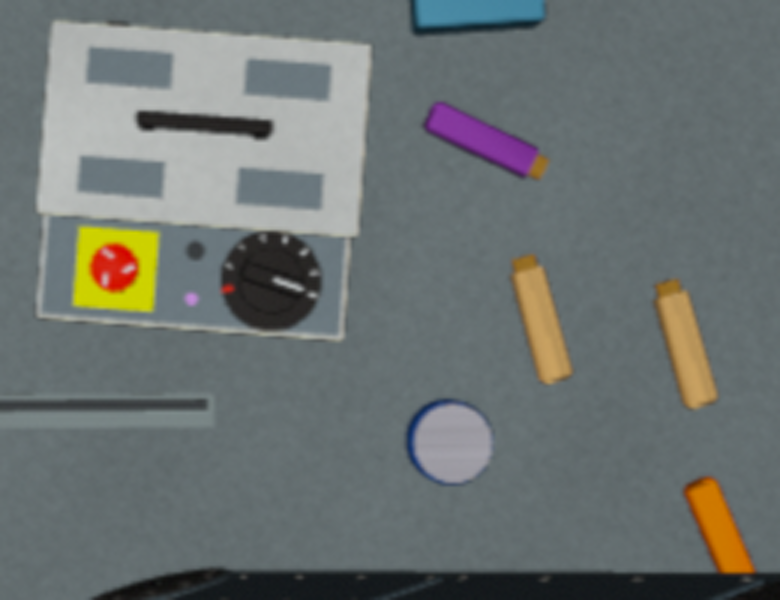

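```bash
cat > m.py <<'E'
from h import *
c=load('top0.png')
P=lambda u,v,z: p2w(c,250+u/3,155+v/3,z)
q=np.array([P(*p,.088) for p in[(52,21),(371,43),(358,236),(38,213)]])
ctr=q.mean(0); d=(q[0]+q[1]-q[2]-q[3])/2; e=(q[0]+q[3]-q[1]-q[2])/2
print('lid',ctr,np.linalg.norm(d),np.linalg.norm(e),'yaw',np.degrees(np.arctan2(d[1],d[0])),np.degrees(np.arctan2(-e[0],e[1])))
b=[P(147,118,.125),P(263,129,.125)];print('bar',np.mean(b,0),np.degrees(np.arctan2(b[0][1]-b[1][1],b[0][0]-b[1][0]))-90,np.linalg.norm(b[0]-b[1]))
print('stop',P(114,268,.108))
s=P(271,281,.082);t=P(291,285,.11)-P(271,281,.08);print('sel',s)
for n,p in[('h1',[(524,262),(555,378)]),('h2',[(668,285),(700,403)])]:
    a=P(*p[0],.02);b=P(*p[1],.02);print(n,(a+b)/2,np.degrees(np.arctan2(*(a-b)[::-1])),np.linalg.norm(a-b))
r=P(228,289,.08)-s;w=P(312,295,.08)-s
for n,v in(('red',r),('last tick',w),('ptr',P(303,291,.11)-P(278,280,.11))):print(n,np.degrees(np.arctan2(v[1],v[0])))
print('wax',P(453,443,.045),'scr',p2w(c,520,275,.015),'purple',P(487,140,.02),'orange',P(715,520,.02),'tin')
E
python3 m.py
```

```text
lid [0.60399229 0.01302813] 0.15875339907964964 0.26221447914720003 yaw -5.1633069473816455 -5.240611639546023
bar [0.60306834 0.01277013] -6.638082144882745 0.0929499150042633
stop [0.48993538 0.08825551]
sel [ 0.47778631 -0.03870081]
h1 [ 0.44208591 -0.2688857 ] 13.257930567394304 0.10193306013450619
h2 [ 0.41921255 -0.39103636] 13.245273742063603 0.10348965735363361
red 99.29029371477831
last tick -109.89809129236146
ptr -114.95102872658723
wax [ 0.34069196 -0.18894106] scr [ 0.4033092  -0.49920876] purple [ 0.59687694 -0.2286723 ] orange [ 0.26994513 -0.41210603] tin
```

The crop shows two bare handles with brass ferrules at (540,320) and (684,344). Red stop is at (114,268) and the selector at (271,281), pointing at the last tick, the 7th click. I'll press the stop first.

Call:
jog_arm:
  delta_pos:
    - [5,6,0]
    - [9,12,0]
    - [13,18,0]
    - [15,24,0]
    - [17,30,0]
    - [19,36,0]
    - [20,42,0]
    - [22,48,0]
    - [23,54,0]
    - [24.5,60,0]
    - [25.5,66.7,-2]
    - [25.5,66.7,-6]
  turn: [6,12,18,24,30,36,42,48,54,60,63,63]
  grip: [1,1,1,1,1,1,1,1,1,1,1,1]

```text
time_s: 1.6
position: [0.4925, 0.0904, 0.164]
tcp_rot: [[0.084, 0.996, 0.008], [0.996, -0.084, -0.0], [0.001, 0.008, -1.0]]
force: [-0.3, 0.7, 0.3]
opening: 0.004
grasp_force: 0.0
```

Call:
jog_arm:
  delta_pos:
    - [0,0,0]
    - [0,0,0]
    - [0,0,0]
  turn: [0,0,0]
  grip: [1,1,1]

```text
time_s: 1.98
position: [0.4906, 0.0865, 0.1637]
tcp_rot: [[0.088, 0.996, 0.003], [0.996, -0.088, -0.0], [-0.0, 0.003, -1.0]]
force: [0.1, 0.4, 0.4]
opening: 0.005
grasp_force: 0.0
```

Run:
```python
from h import *
s=read_state();R=s['tcp_rot'];print(s['time_s'],s['position'],np.degrees(np.arctan2(R[1,1],R[0,1])),s['opening'],s['force'])
cap('scene','scene1.png');c=cap('wrist','w1.png');print(np.round(c['camera_from_world'],3))
print(w2p(c,(.49,.088,.108)))
```

```text
1.975 [0.49061995 0.08654193 0.16374749] -5.050378003667654 0.005497093608146018 [0.07820862 0.38266546 0.40152771]
[[ 0.996 -0.088  0.002 -0.481]
 [ 0.085  0.952 -0.293 -0.105]
 [ 0.024  0.292  0.956 -0.373]
 [ 0.     0.     0.     1.   ]]
(np.float64(317.73951105884566), np.float64(261.06938869797966))
```

View pics/w1.png

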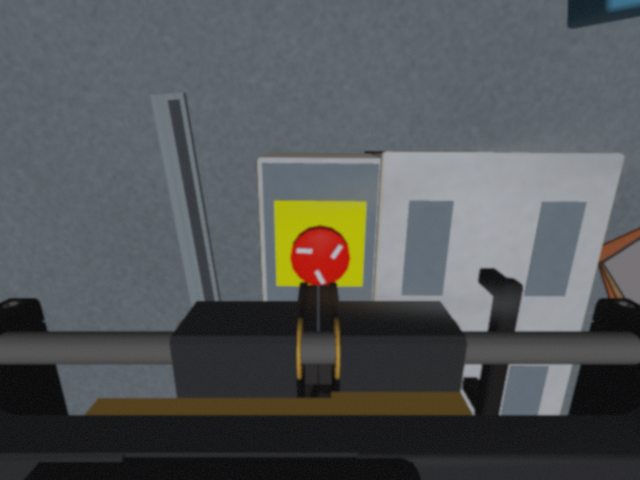

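View pics/scene1.png

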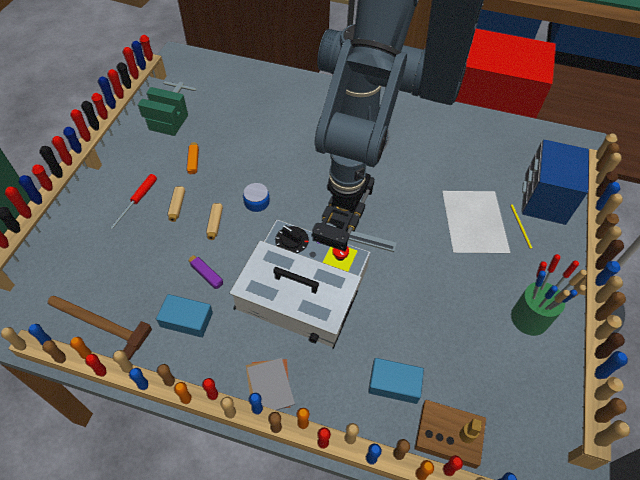

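The wrist view shows the stop at (320,255) and the closed fingers just in front of it. The scene view shows only two bare handles, at (176,203) and (214,221), with nothing hidden. Now I press.

Call:
jog_arm:
  delta_pos:
    - [0,0.4,-2]
    - [0,0.4,-4.5]
    - [0,0.4,-5.3]
    - [0,0.4,-5.6]
    - [0,0.4,-5.9]
    - [0,0.4,-6.2]
    - [0,0.4,-6.4]
    - [0,0.4,-6.5]
    - [0,0.4,-6.6]
    - [0,0.4,-6.7]
    - [0,0.4,-6.7]
  turn: [0,0,0,0,0,0,0,0,0,0,0]
  grip: [1,1,1,1,1,1,1,1,1,1,1]

```text
time_s: 3.45
position: [0.4901, 0.0917, 0.098]
tcp_rot: [[0.086, 0.996, 0.002], [0.996, -0.086, -0.0], [-0.0, 0.002, -1.0]]
force: [-4.7, -2.0, 22.1]
opening: 0.0
grasp_force: 11.4
```

Call:
jog_arm:
  delta_pos:
    - [0,0,2]
    - [0,0,5]
    - [0,0,8]
    - [0,0,8]
    - [0,0,8]
    - [4,-3,8]
    - [8,-6,8]
    - [11.3,-7.8,8]
    - [11.3,-7.8,8]
    - [11.3,-7.8,8]
  turn: [0,0,0,0,0,0,0,0,0,0]
  grip: [1,1,1,1,1,1,0.4,0.4,0.4,0.4]

```text
time_s: 4.7
position: [0.6009, 0.0142, 0.1737]
tcp_rot: [[0.086, 0.996, -0.004], [0.996, -0.086, 0.001], [0.001, -0.004, -1.0]]
force: [-1.3, 1.1, -0.6]
opening: 0.376
grasp_force: 0.0
```

Run:
```python
from h import *
s=read_state();R=s['tcp_rot'];print(s['time_s'],s['position'],np.degrees(np.arctan2(R[1,1],R[0,1])),s['opening'],s['force'])
c=cap('wrist','w2.png')
a=w2p(c,(.491,.0905,.100));b=w2p(c,(.491,.0905,.108));print(a,b)
d=cap('top','top1.png')
i=cv2.resize(c['color'],(480,360)); u,v=map(int,w2p(d,(.491,.09,.1)))
j=cv2.resize(d['color'][v-40:v+50,u-50:u+70],None,fx=3,fy=3,interpolation=cv2.INTER_CUBIC)
o=np.zeros((360,780+60,3),np.uint8)[:,:800]
cv2.imwrite('pics/m2.png',np.hstack([i[:,60:],np.vstack([j,np.zeros((90,360,3),np.uint8)])]))
```

```text
4.7 [0.60089468 0.01417914 0.17371275] -4.95959527726614 0.3763257956636648 [-1.33336942  1.13031155 -0.5527647 ]
(np.float64(141.17209366677181), np.float64(157.1477130978877)) (np.float64(135.05501713205356), np.float64(157.91794315292967))
```

View pics/m2.png

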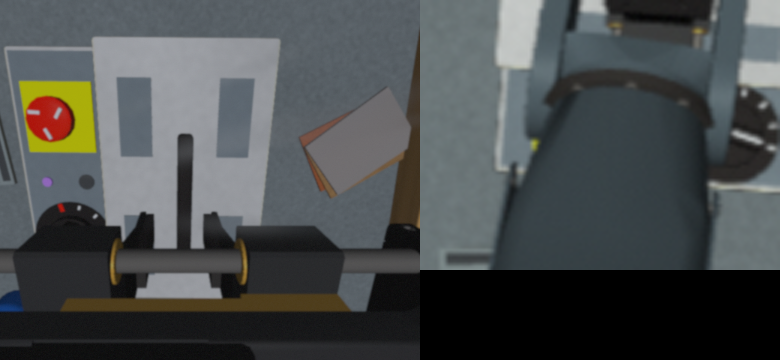

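Run:
```python
from h import *
a=load('w1.png');c=load('w2.png')
p=p2w(a,320,255.5,.108);print(p,w2p(c,(*p,.1)),w2p(c,(*p,.108)))
print([p2w(c,(60+u)/.75,v/.75,.125) for u,v in((185,136),(184.5,180),(184.5,220))])
```

```text
[0.49180482 0.09170549] (np.float64(141.959618935025), np.float64(155.13888479554822)) (np.float64(135.8592566885761), np.float64(155.8415505440286))
[array([0.60977058, 0.06776044]), array([0.60649985, 0.03171527]), array([ 0.60362041, -0.00438447])]
```

The stop is latched: its pixel (145,159) matches the 100 mm height, not 108. The lid bar is centred between the fingers. I'll grasp and lift it.

Call:
jog_arm:
  delta_pos:
    - [0.2,0,-3]
    - [0.2,0,-6]
    - [0.2,0,-7.2]
    - [0.2,0,-7.2]
    - [0.2,0,-7.2]
    - [0.2,0,-7.2]
    - [0.2,0,-7.2]
    - [0.2,0,-7.2]
  turn: [0,0,0,0,0,0,0,0]
  grip: [0.4,0.4,0.4,0.4,1,1,1,1]

```text
time_s: 5.8
position: [0.6048, 0.0137, 0.104]
tcp_rot: [[0.086, 0.996, 0.001], [0.996, -0.086, -0.0], [-0.0, 0.001, -1.0]]
force: [0.6, 0.1, 0.2]
opening: 0.231
grasp_force: 0.0
```

Call:
jog_arm:
  delta_pos:
    - [0,0,0.5]
    - [0,0,1]
    - [0,0,2]
    - [0,0,3]
    - [0,0,5]
    - [0,0,7]
    - [0,0,8]
    - [0,0,8]
  turn: [0,0,0,0,0,0,0,0]
  grip: [1,1,1,1,1,1,1,1]

```text
time_s: 6.8
position: [0.6051, 0.0137, 0.1845]
tcp_rot: [[0.086, 0.996, 0.002], [0.996, -0.086, -0.0], [-0.0, 0.002, -1.0]]
force: [0.2, -0.1, -3.9]
opening: 0.143
grasp_force: 30.0
```

Call:
jog_arm:
  delta_pos:
    - [-1,4,1]
    - [-2,9,1]
    - [-3.5,14,1]
    - [-5,19,1]
    - [-6.5,24,1]
    - [-8,29,0]
    - [-8.5,32.5,-2]
    - [-8.5,32.5,-6]
    - [-8.5,32.5,-10]
    - [-8.5,32.5,-12]
    - [-8.5,32.5,-13]
    - [-8.5,32.5,-13.4]
  turn: [0,0,0,0,0,0,0,0,0,0,0,0]
  grip: [1,1,1,1,1,1,1,1,1,1,1,1]

```text
time_s: 8.3
position: [0.5195, 0.3386, 0.0489]
tcp_rot: [[0.086, 0.996, -0.001], [0.996, -0.086, -0.0], [-0.0, -0.001, -1.0]]
force: [0.5, -0.3, -3.4]
opening: 0.144
grasp_force: 30.0
```

Call:
jog_arm:
  delta_pos:
    - [0,0,-0.4]
    - [0,0,-0.8]
    - [0,0,-1.0]
  turn: [0,0,0]
  grip: [1,1,1]

```text
time_s: 8.68
position: [0.5198, 0.3388, 0.0399]
tcp_rot: [[0.086, 0.996, 0.001], [0.996, -0.086, 0.0], [0.0, 0.001, -1.0]]
force: [0.8, -0.3, -3.5]
opening: 0.145
grasp_force: 30.0
```

Call:
jog_arm:
  delta_pos:
    - [0,0,-0.3]
    - [0,0,-0.5]
    - [0,0,-0.7]
    - [0,0,-0.7]
  turn: [0,0,0,0]
  grip: [1,1,1,1]

```text
time_s: 9.18
position: [0.5197, 0.3388, 0.0349]
tcp_rot: [[0.086, 0.996, 0.0], [0.996, -0.086, 0.0], [0.0, 0.0, -1.0]]
force: [-4.1, -1.5, 9.8]
opening: 0.148
grasp_force: 30.0
```

Call:
jog_arm:
  delta_pos:
    - [0,0,0.1]
    - [0,0,0.1]
    - [0,0,0.1]
    - [0,0,3]
    - [0,0,8]
    - [0,0,14]
    - [-1,-5,16.5]
    - [-1.5,-10,16.5]
    - [-2,-15,16.5]
    - [-3,-20,16.5]
    - [-4,-26,16.5]
    - [-5,-32,16.5]
  turn: [0,0,0,0,0,0,-10,-20,-30,-40,-50,-60]
  grip: [0.5,0.5,0.4,0.4,0.4,0.4,0.4,0.4,0.4,0.4,0.4,0.4]

```text
time_s: 10.68
position: [0.4694, 0.0171, 0.1976]
tcp_rot: [[0.908, 0.419, 0.001], [0.419, -0.908, -0.0], [0.001, 0.001, -1.0]]
force: [1.1, -0.5, -0.2]
opening: 0.6
grasp_force: 0.0
```

Call:
jog_arm:
  delta_pos:
    - [0,-6,0]
    - [-0.5,-12,0]
    - [-1,-18,0]
    - [-2,-24,0]
    - [-2.8,-28.8,0]
    - [-2.8,-28.8,0]
    - [-2.8,-28.8,0]
    - [-2.8,-28.8,0]
  turn: [-6,-11.7,-11.7,-11.7,-11.7,-11.7,-11.7,-11.7]
  grip: [0.4,0.4,0.4,0.4,0.4,0.4,0.4,0.4]

```text
time_s: 11.68
position: [0.4415, -0.2676, 0.1974]
tcp_rot: [[0.973, 0.233, -0.001], [0.233, -0.973, 0.001], [-0.0, -0.001, -1.0]]
force: [0.5, 0.7, 0.1]
opening: 0.596
grasp_force: 0.0
```

Run:
```python
from h import *
s=read_state();R=s['tcp_rot'];print(s['time_s'],s['position'],np.degrees(np.arctan2(R[1,1],R[0,1])),s['opening'],s['force'])
c=cap('wrist','w3.png')
for p in((.4421,-.2689,.022),(.4192,-.391,.022)):print(w2p(c,p))
d=cap('top','top2.png')
i=cv2.resize(c['color'],(400,300)); j=cv2.resize(d['color'][145:345,240:520],(400,286))
k=cv2.resize(d['color'][145:345,40:320],(400,286))
cv2.imwrite('pics/m3.png',np.vstack([np.hstack([i,np.zeros_like(i)]),np.hstack([k,j])]))
```

```text
11.675 [ 0.44153694 -0.26757966  0.19739637] -76.555228178748 0.596274268988005 [0.46060714 0.67134646 0.14590858]
(np.float64(319.72956906657953), np.float64(219.57074251935214))
(np.float64(431.0820280161202), np.float64(268.18591150025776))
```

View pics/m3.png

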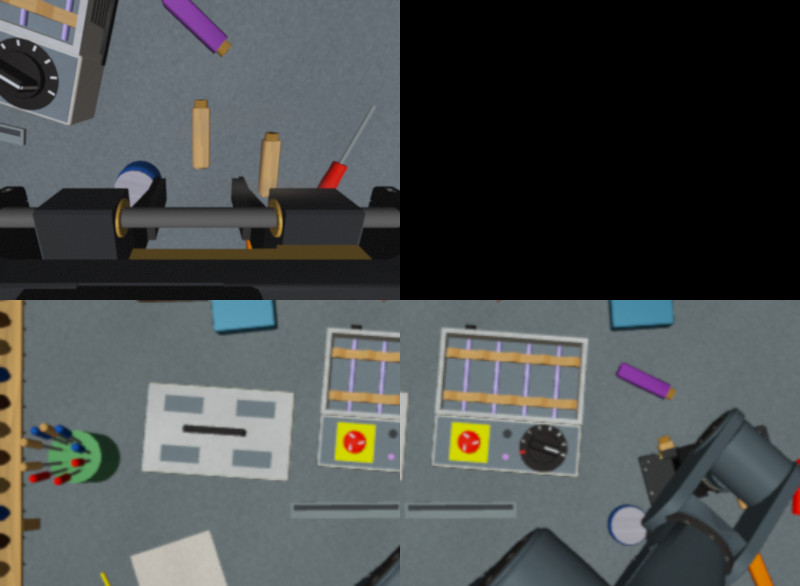

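The two handles are still where measured, and the wrist view shows the first at (322,214). The lid lies clear on the left, the cradles are empty and the stop is down. I'll grasp the first handle.

Call:
jog_arm:
  delta_pos:
    - [0.2,-0.1,-5]
    - [0.2,-0.1,-10]
    - [0.2,-0.1,-15]
    - [0.2,-0.1,-18]
    - [0.2,-0.1,-19]
    - [0.2,-0.1,-19]
    - [0.2,-0.1,-19]
    - [0.2,-0.1,-19]
    - [0.2,-0.1,-19]
    - [0.2,-0.1,-19]
    - [0.2,-0.1,-19]
    - [0.2,-0.1,-19]
  turn: [0,0,0,0,0,0,0,0,0,0,0,0]
  grip: [0.4,0.4,0.4,0.4,0.4,0.4,1,1,1,1,1,1]

```text
time_s: 13.28
position: [0.444, -0.2706, 0.0083]
tcp_rot: [[0.973, 0.231, 0.001], [0.231, -0.973, -0.001], [0.001, 0.001, -1.0]]
force: [-0.7, 0.6, 6.5]
opening: 0.319
grasp_force: 30.0
```

Call:
jog_arm:
  delta_pos:
    - [0,0,1]
    - [0,0,4]
    - [0,0,8]
    - [0,0,12]
    - [0,0,14]
    - [0,0,14]
  turn: [0,0,0,0,0,0]
  grip: [1,1,1,1,1,1]

```text
time_s: 14.02
position: [0.4444, -0.2709, 0.1493]
tcp_rot: [[0.973, 0.231, 0.003], [0.231, -0.973, -0.003], [0.002, 0.003, -1.0]]
force: [0.1, 0.5, -0.7]
opening: 0.318
grasp_force: 30.0
```

Run:
```python
from h import *
O=np.array([.604,.0130]);t=np.radians(-5.2);R=np.array([[np.cos(t),-np.sin(t)],[np.sin(t),np.cos(t)]])
for y in(-81,-27,27,81):print(y,O+R@[0,y/1000])
# check from top2 : crop scale 400/280, offset (240,145), image starts at y=300
d=load('top2.png')
for n,u,v,z in(('c1L',442,329,.08),('TR',588,338,.08),('BL',434,413,.08),('BR',581,422,.08)):print(n,p2w(d,240+(u-400)*.7,145+(v-300)*.7,z))
c=cap('wrist','w4.png');s=read_state();print(s['position'],s['opening'])
i=c['color'];cv2.imwrite('pics/w4.png',i)
```

```text
-81 [ 0.59665876 -0.06766664]
-27 [ 0.60155292 -0.01388888]
27 [0.60644708 0.03988888]
81 [0.61134124 0.09366664]
c1L [0.6880402  0.13228567]
TR [ 0.66698859 -0.12037315]
BL [0.54226006 0.14844661]
BR [ 0.52150264 -0.10465398]
[ 0.44361803 -0.27024968  0.14805256] 0.314224952630626
```

Call:
jog_arm:
  delta_pos:
    - [2,4,0]
    - [5,8,0]
    - [8,13,0]
    - [11,18,0]
    - [14,22,0]
    - [15.8,25.7,0]
    - [15.8,25.7,0]
    - [15.8,25.7,0]
  turn: [-4,-8,-12,-16,-18.6,-18.6,-18.6,-18.6]
  grip: [1,1,1,1,1,1,1,1]

```text
time_s: 15.08
position: [0.6003, -0.0133, 0.146]
tcp_rot: [[0.996, -0.091, -0.003], [-0.091, -0.996, 0.0], [-0.003, 0.0, -1.0]]
force: [0.4, -0.3, -1.0]
opening: 0.316
grasp_force: 30.0
```

Run:
```python
from h import *
s=read_state();R=s['tcp_rot'];print(s['time_s'],s['position'],np.degrees(np.arctan2(R[1,1],R[0,1])),s['opening'],s['force'])
c=cap('wrist','w5.png')
for p in((.602,-.0135,.049),):print(w2p(c,p))
```

```text
15.075 [ 0.60034008 -0.01325945  0.14601575] -95.22325766038801 0.3161943740270651 [ 0.41643101 -0.33956505 -0.98156615]
(np.float64(317.88238947390397), np.float64(240.91109526309987))
```

View pics/w5.png

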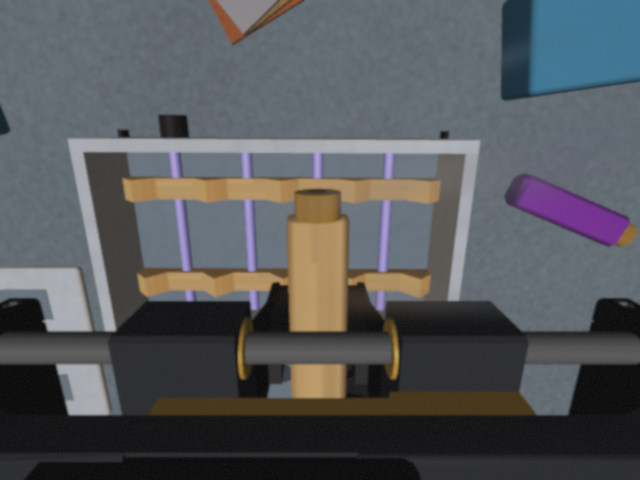

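The handle is held straight at column 318, over the third cradle from the left (lavender lamp at 318). I'll lower it in.

Call:
jog_arm:
  delta_pos:
    - [0.2,0,-3]
    - [0.2,0,-6]
    - [0.2,0,-8]
    - [0.2,0,-9]
    - [0.2,0,-9.5]
    - [0.2,0,-9.9]
    - [0.2,0,-10.1]
    - [0.2,0,-10.1]
  turn: [0,0,0,0,0,0,0,0]
  grip: [1,1,1,1,1,1,1,1]

```text
time_s: 16.12
position: [0.6038, -0.0132, 0.0469]
tcp_rot: [[0.996, -0.091, 0.001], [-0.091, -0.996, -0.0], [0.001, 0.0, -1.0]]
force: [-0.5, 0.3, -0.7]
opening: 0.319
grasp_force: 30.0
```

Still hanging by a hair, so I release, retreat and go to the second handle.

Call:
jog_arm:
  delta_pos:
    - [0,0,-0.1]
    - [0,0,-0.1]
    - [0,0,-0.1]
    - [0,0,-0.1]
    - [0,0,2]
    - [0,0,6]
    - [0,0,12]
    - [-2,-5,15]
    - [-5,-11,15]
    - [-8,-17,15]
    - [-11,-23,15]
    - [-14,-29,15]
  turn: [0,0,0,0,0,0,0,3,6,9,12,15]
  grip: [0.6,0.6,0.6,0.6,0.6,0.6,0.6,0.5,0.4,0.4,0.4,0.4]

```text
time_s: 17.62
position: [0.4708, -0.2885, 0.1968]
tcp_rot: [[0.985, 0.171, 0.001], [0.171, -0.985, -0.0], [0.0, 0.001, -1.0]]
force: [0.2, -0.3, -0.0]
opening: 0.595
grasp_force: 0.0
```

Call:
jog_arm:
  delta_pos:
    - [-2,-5,0]
    - [-4.2,-8.8,0]
    - [-4.2,-8.8,0]
    - [-4.2,-8.8,0]
    - [-4.2,-8.8,0]
  turn: [3.5,3.5,3.5,3.5,3.5]
  grip: [0.4,0.4,0.4,0.4,0.4]

```text
time_s: 18.25
position: [0.4303, -0.3735, 0.1965]
tcp_rot: [[0.973, 0.231, -0.0], [0.231, -0.973, 0.001], [-0.0, -0.001, -1.0]]
force: [-0.5, -0.2, 0.6]
opening: 0.601
grasp_force: 0.0
```

Run:
```python
from h import *
s=read_state();R=s['tcp_rot'];print(s['time_s'],s['position'],np.degrees(np.arctan2(R[1,1],R[0,1])),s['opening'],s['force'])
c=cap('wrist','w6.png')
print(w2p(c,(.4192,-.391,.022)))
d=cap('top','top3.png')
j=cv2.resize(d['color'][155:275,255:375],(400,400),interpolation=cv2.INTER_CUBIC)
i=cv2.resize(c['color'],(400,300))
cv2.imwrite('pics/m6.png',np.hstack([np.vstack([i,np.zeros((100,400,3),np.uint8)]),j]))
```

```text
18.25 [ 0.43029671 -0.37345172  0.19649297] -76.6589841488543 0.6007395833875593 [-0.54131188 -0.21932951  0.617278  ]
(np.float64(332.90814383627907), np.float64(234.7530580078568))
```

View pics/m6.png

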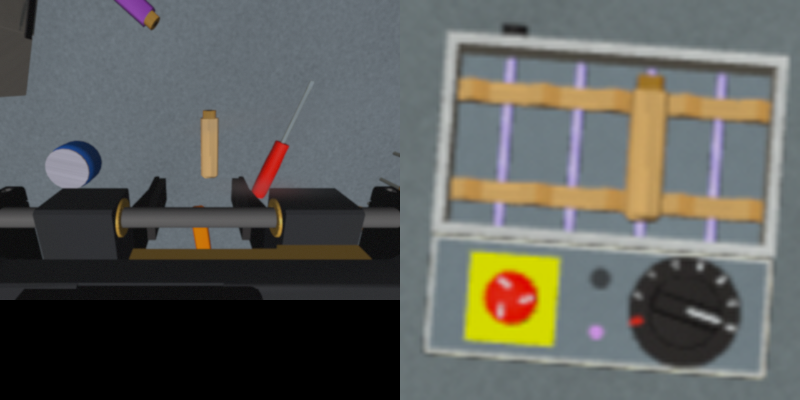

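The first handle lies straight in cradle1. The second is at (334,230) in the wrist view, where it was. Grasp it.

Call:
jog_arm:
  delta_pos:
    - [-0.8,-1.9,-4]
    - [-0.8,-1.9,-9]
    - [-0.8,-1.9,-14]
    - [-0.8,-1.9,-17.5]
    - [-0.8,-1.9,-18.8]
    - [-0.8,-1.9,-18.8]
    - [-0.8,-1.9,-18.8]
    - [-0.8,-1.9,-18.8]
    - [-0.8,-1.9,-18.8]
    - [-0.8,-1.9,-18.8]
    - [-0.8,-1.9,-18.8]
    - [-0.8,-1.9,-18.8]
  turn: [0,0,0,0,0,0,0,0,0,0,0,0]
  grip: [0.4,0.4,0.4,0.4,0.4,0.4,1,1,1,1,1,1]

```text
time_s: 19.85
position: [0.4221, -0.3943, 0.0095]
tcp_rot: [[0.973, 0.229, 0.001], [0.229, -0.973, -0.001], [0.001, 0.001, -1.0]]
force: [-0.5, 1.1, 6.7]
opening: 0.317
grasp_force: 30.0
```

Call:
jog_arm:
  delta_pos:
    - [0,0,1]
    - [0,0,4]
    - [0,0,8]
    - [0,0,12]
    - [0,0,14]
    - [0,0,14]
  turn: [0,0,0,0,0,0]
  grip: [1,1,1,1,1,1]

```text
time_s: 20.6
position: [0.4225, -0.3948, 0.1505]
tcp_rot: [[0.973, 0.229, 0.003], [0.229, -0.973, -0.004], [0.002, 0.004, -1.0]]
force: [0.2, -0.1, -0.8]
opening: 0.319
grasp_force: 30.0
```

Call:
jog_arm:
  delta_pos:
    - [2,5,1]
    - [5,10,1]
    - [7,15,1]
    - [9,20,1]
    - [11,25,1]
    - [13,30,1]
    - [15,35,1]
    - [17,40,0]
    - [18.5,43.4,0]
    - [18.5,43.4,0]
    - [18.5,43.4,0]
    - [18.5,43.4,0]
  turn: [-2,-4,-6,-8,-10,-12,-14,-16,-18.5,-18.5,-18.5,-18.5]
  grip: [1,1,1,1,1,1,1,1,1,1,1,1]

```text
time_s: 22.1
position: [0.6061, 0.0389, 0.148]
tcp_rot: [[0.996, -0.093, -0.001], [-0.093, -0.996, -0.0], [-0.001, 0.0, -1.0]]
force: [0.7, 0.5, -0.4]
opening: 0.316
grasp_force: 30.0
```

Run:
```python
from h import *
s=read_state();R=s['tcp_rot'];print(s['time_s'],s['position'],np.degrees(np.arctan2(R[1,1],R[0,1])),s['opening'],s['force'])
c=cap('wrist','w7.png')
cv2.imwrite('pics/w7.png',c['color'][:, :])
```

```text
22.1 [0.60609614 0.03892351 0.14802699] -95.33441782160206 0.3158510670434989 [ 0.70047283  0.4866714  -0.43869709]
```

View pics/w7.png

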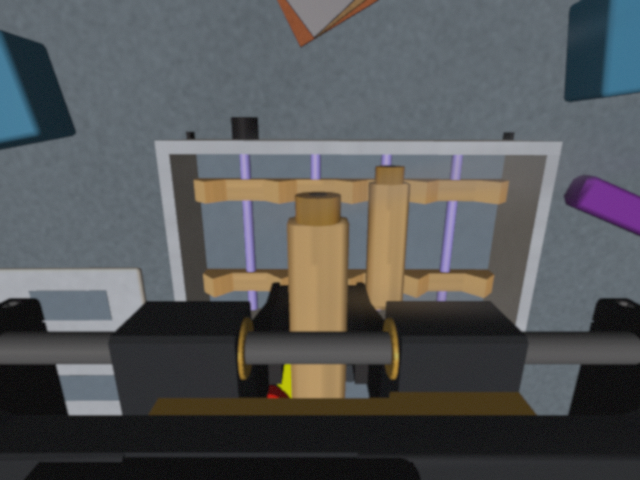

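The held handle at column 318 lines up with the cradle2 lamp (316). The first handle sits clear at column 388. Lower and release.

Call:
jog_arm:
  delta_pos:
    - [0,0.1,-3]
    - [0,0.1,-6]
    - [0,0.1,-8]
    - [0,0.1,-9]
    - [0,0.1,-9.5]
    - [0,0.1,-9.9]
    - [0,0.1,-10.1]
    - [0,0.1,-10.1]
    - [0,0.1,-10.1]
  turn: [0,0,0,0,0,0,0,0,0]
  grip: [1,1,1,1,1,1,1,1,1]

```text
time_s: 23.28
position: [0.6071, 0.0412, 0.0479]
tcp_rot: [[0.996, -0.091, 0.001], [-0.091, -0.996, -0.0], [0.001, 0.0, -1.0]]
force: [-0.4, -0.0, -0.4]
opening: 0.321
grasp_force: 30.0
```

Call:
jog_arm:
  delta_pos:
    - [0,0,0]
    - [0,0,0]
    - [0,0,0]
    - [0,0,0]
    - [0,0,2]
    - [0,0,6]
    - [0,0,12]
    - [-1,5,15]
    - [-2,10,15]
    - [-3,15,15]
    - [-5,20,15]
    - [-7,25,15]
  turn: [0,0,0,0,0,0,0,10,20,30,40,50]
  grip: [0.6,0.6,0.6,0.6,0.6,0.6,0.6,0.5,0.4,0.4,0.4,0.4]

```text
time_s: 24.78
position: [0.5361, 0.2926, 0.1976]
tcp_rot: [[0.706, 0.708, 0.0], [0.708, -0.706, 0.0], [0.0, 0.0, -1.0]]
force: [1.0, 0.9, -0.4]
opening: 0.602
grasp_force: 0.0
```

Call:
jog_arm:
  delta_pos:
    - [-1.7,4.8,0]
    - [-1.7,4.8,0]
    - [-1.7,4.8,0]
    - [-1.7,4.8,0]
    - [-1.7,4.8,0]
    - [-1.7,4.8,0]
  turn: [10,20,30,40,40,40]
  grip: [0.5,0.6,0.6,0.6,0.6,0.6]

```text
time_s: 25.52
position: [0.5198, 0.339, 0.1975]
tcp_rot: [[0.094, 0.996, -0.0], [0.996, -0.094, -0.0], [-0.0, -0.0, -1.0]]
force: [0.5, 0.8, -0.2]
opening: 0.401
grasp_force: 0.0
```

Run:
```python
from h import *
s=read_state();R=s['tcp_rot'];print(s['time_s'],s['position'],np.degrees(np.arctan2(R[1,1],R[0,1])),s['opening'],s['force'])
c=cap('wrist','w8.png')
d=cap('top','top4.png')
j=cv2.resize(d['color'][155:275,255:375],(400,400),interpolation=cv2.INTER_CUBIC)
i=cv2.resize(c['color'],(400,300))
cv2.imwrite('pics/m8.png',np.hstack([np.vstack([i,np.zeros((100,400,3),np.uint8)]),j]))
```

```text
25.525 [0.51977988 0.33904891 0.19750564] -5.399891101558454 0.4005206214429205 [ 0.54696493  0.75058178 -0.21529421]
```

View pics/m8.png

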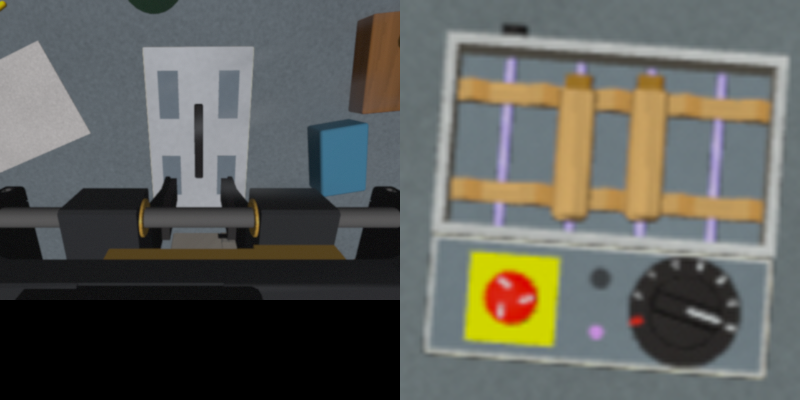

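Both handles are seated in cradles 1 and 2, with the lid under the gripper on the left. Regrasp the lid.

Call:
jog_arm:
  delta_pos:
    - [0,0,-5]
    - [0,0,-10]
    - [0,0,-14]
    - [0,0,-16.4]
    - [0,0,-16.4]
    - [0,0,-16.4]
    - [0,0,-16.4]
    - [0,0,-16.4]
    - [0,0,-16.4]
    - [0,0,-16.4]
    - [0,0,-16.4]
  turn: [0,0,0,0,0,0,0,0,0,0,0]
  grip: [0.6,0.6,0.6,0.6,0.6,1,1,1,1,1,1]

```text
time_s: 27.0
position: [0.5203, 0.3394, 0.0348]
tcp_rot: [[0.091, 0.996, 0.001], [0.996, -0.091, 0.001], [0.001, 0.001, -1.0]]
force: [-1.2, -0.0, 6.1]
opening: 0.147
grasp_force: 30.0
```

Call:
jog_arm:
  delta_pos:
    - [0,0,1]
    - [0,0,4]
    - [0,0,8]
    - [0,0,12]
    - [0,0,15]
    - [2,-5,15.5]
    - [3,-10,15.5]
    - [4,-15,15.5]
    - [5,-20,15.5]
    - [6,-25,15.5]
    - [7,-29,15.5]
    - [8.5,-32.5,15.5]
  turn: [0,0,0,0,0,0,0,0,0,0,0,0]
  grip: [1,1,1,1,1,1,1,1,1,1,1,1]

```text
time_s: 28.5
position: [0.6038, 0.0125, 0.188]
tcp_rot: [[0.093, 0.996, -0.002], [0.996, -0.093, 0.0], [0.0, -0.003, -1.0]]
force: [0.6, 0.6, -4.4]
opening: 0.146
grasp_force: 30.0
```

Call:
jog_arm:
  delta_pos:
    - [0,0,0]
    - [0,0,0]
    - [0,0,0]
  turn: [0,0,0]
  grip: [1,1,1]

```text
time_s: 28.88
position: [0.6039, 0.0153, 0.1882]
tcp_rot: [[0.09, 0.996, -0.002], [0.996, -0.09, 0.0], [0.0, -0.002, -1.0]]
force: [-0.3, -0.2, -3.6]
opening: 0.149
grasp_force: 30.0
```

Run:
```python
from h import *
s=read_state();R=s['tcp_rot'];print(s['time_s'],s['position'],np.degrees(np.arctan2(R[1,1],R[0,1])),s['opening'],s['force'])
c=cap('wrist','w9.png')
```

```text
28.875 [0.60386545 0.01529523 0.18824196] -5.180885694527798 0.1490610203797363 [-0.29013875 -0.165392   -3.62789422]
```

View pics/w9.png

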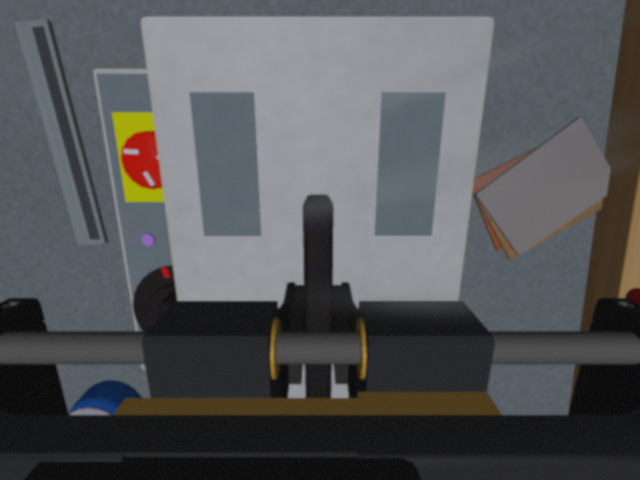

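The lid is held level over the box. Lower it carefully.

Call:
jog_arm:
  delta_pos:
    - [0.1,-0.1,-3]
    - [0.1,-0.1,-5]
    - [0.1,-0.1,-6]
    - [0.1,-0.1,-6.6]
    - [0.1,-0.1,-7.0]
    - [0.1,-0.1,-7.3]
    - [0.1,-0.1,-7.6]
    - [0.1,-0.1,-7.8]
    - [0.1,-0.1,-7.8]
  turn: [0,0,0,0,0,0,0,0,0]
  grip: [1,1,1,1,1,1,1,1,1]

```text
time_s: 30.05
position: [0.6057, 0.0131, 0.1105]
tcp_rot: [[0.092, 0.996, -0.0], [0.996, -0.092, 0.0], [0.0, -0.0, -1.0]]
force: [0.4, 0.6, -4.1]
opening: 0.145
grasp_force: 30.0
```

Call:
jog_arm:
  delta_pos:
    - [0,0,-0.2]
    - [0,0,-0.3]
    - [0,0,-0.4]
    - [0,0,-0.4]
  turn: [0,0,0,0]
  grip: [1,1,1,1]

```text
time_s: 30.55
position: [0.606, 0.0132, 0.1069]
tcp_rot: [[0.091, 0.996, 0.0], [0.996, -0.091, -0.0], [-0.0, 0.0, -1.0]]
force: [-0.5, 0.9, -1.9]
opening: 0.143
grasp_force: 30.0
```

Call:
jog_arm:
  delta_pos:
    - [0,0,-0.1]
    - [0,0,-0.1]
    - [0,0,-0.1]
    - [0,0,-0.1]
    - [0,0,3]
    - [0,0,6]
    - [0,0,7]
    - [-6,-3,7]
    - [-12.8,-5.2,7]
    - [-12.8,-5.2,7]
    - [-12.8,-5.2,7]
    - [-12.8,-5.2,7]
  turn: [0,0,0,0,0,0,0,-8,-15,-15,-15,-15]
  grip: [0.6,0.6,0.6,0.6,0.6,0.6,0.6,0.6,0.6,0.6,0.6,0.6]

```text
time_s: 32.05
position: [0.48, -0.0391, 0.1767]
tcp_rot: [[0.346, 0.938, 0.003], [0.938, -0.346, -0.001], [0.0, 0.003, -1.0]]
force: [0.6, 0.7, 1.0]
opening: 0.398
grasp_force: 0.0
```

Run:
```python
from h import *
s=read_state();R=s['tcp_rot'];print(s['time_s'],s['position'],np.degrees(np.arctan2(R[1,1],R[0,1])),s['opening'],s['force'])
c=cap('wrist','w10.png')
print(w2p(c,(.478,-.0387,.11)))
d=cap('top','top5.png')
j=cv2.resize(d['color'][155:275,255:375],(300,300),interpolation=cv2.INTER_CUBIC)
cv2.imwrite('pics/m10.png',np.hstack([cv2.resize(c['color'],(500,375)),np.vstack([j,np.zeros((75,300,3),np.uint8)])]))
```

```text
32.05 [ 0.47998204 -0.03911278  0.17672387] -20.22119639699335 0.39841455052318137 [0.59691518 0.69823617 1.01618894]
(np.float64(315.78335600441505), np.float64(257.75590675446466))
```

View pics/m10.png

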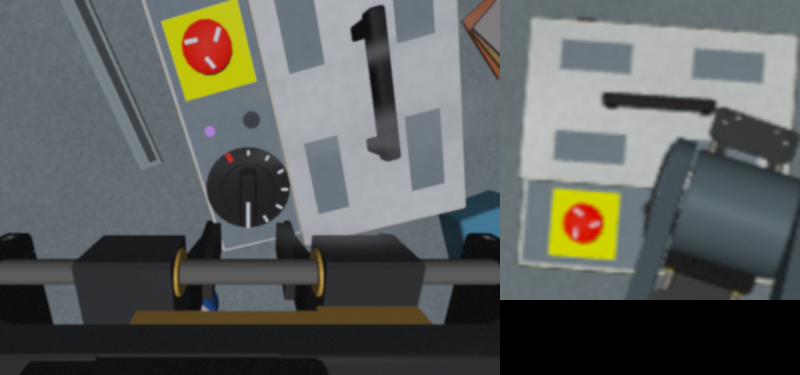

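The selector bar is at (317,254), aligned with the fingers and pointing at the last tick. The lid sits square. Grip the selector.

Call:
jog_arm:
  delta_pos:
    - [-0.1,0.1,-3]
    - [-0.1,0.1,-6]
    - [-0.1,0.1,-8]
    - [-0.1,0.1,-8.8]
    - [-0.1,0.1,-8.8]
    - [-0.1,0.1,-8.8]
    - [-0.1,0.1,-8.8]
    - [-0.1,0.1,-8.8]
    - [-0.1,0.1,-8.8]
  turn: [0,0,0,0,0,0,0,0,0]
  grip: [0.6,0.6,0.6,0.6,0.6,1,1,1,1]

```text
time_s: 33.28
position: [0.4798, -0.0389, 0.0894]
tcp_rot: [[0.347, 0.938, 0.006], [0.938, -0.347, -0.002], [0.0, 0.007, -1.0]]
force: [4.8, -2.3, 1.0]
opening: 0.165
grasp_force: 30.0
```

Call:
jog_arm:
  delta_pos:
    - [0,0,0]
    - [0,0,0]
    - [0,0,0]
    - [0,0,0]
    - [0,0,0]
    - [0,0,0]
    - [0,0,0]
    - [0,0,0]
    - [0,0,0]
    - [0,0,0]
    - [0,0,0]
  turn: [8,16,24,32,40,48,56,64,72,80,80]
  grip: [1,1,1,1,1,1,1,1,1,1,1]

```text
time_s: 34.65
position: [0.4805, -0.0387, 0.0894]
tcp_rot: [[-0.864, 0.504, 0.008], [0.504, 0.864, -0.002], [-0.007, 0.003, -1.0]]
force: [6.7, 0.1, -0.3]
opening: 0.169
grasp_force: 30.0
```

Call:
jog_arm:
  delta_pos:
    - [0,0,0]
    - [0,0,0]
    - [0,0,0]
    - [0,0,0]
    - [0,0,0]
    - [0,0,0]
    - [0,0,0]
    - [0,0,0]
    - [0,0,0]
    - [0,0,0]
    - [0,0,0]
  turn: [8,16,24,32,40,48,56,64,70,70,70]
  grip: [1,1,1,1,1,1,1,1,1,1,1]

```text
time_s: 36.02
position: [0.4803, -0.038, 0.0894]
tcp_rot: [[-0.77, -0.638, 0.008], [-0.638, 0.77, -0.001], [-0.006, -0.005, -1.0]]
force: [7.9, 3.6, 0.0]
opening: 0.175
grasp_force: 30.0
```

Call:
jog_arm:
  delta_pos:
    - [0,0,0]
    - [0,0,0]
    - [0,0,0]
    - [0,0,3]
    - [0,0,6]
    - [0,0,9]
    - [1.2,5,9]
    - [1.2,10,9]
    - [1.2,12.9,9]
    - [1.2,12.9,9]
    - [1.2,12.9,9]
    - [1.2,12.9,9]
  turn: [0,0,0,0,0,0,-8,-16,-25,-25,-25,-25]
  grip: [0.6,0.6,0.6,0.6,0.6,0.5,0.3,0.3,0.3,0.3,0.3,0.3]

```text
time_s: 37.52
position: [0.4888, 0.0901, 0.1784]
tcp_rot: [[-0.967, -0.254, -0.0], [-0.254, 0.967, -0.0], [0.001, -0.0, -1.0]]
force: [0.3, 0.0, 0.2]
opening: 0.699
grasp_force: 0.0
```

Run:
```python
from h import *
s=read_state();R=s['tcp_rot'];print(s['time_s'],s['position'],np.degrees(np.arctan2(R[1,1],R[0,1])),s['opening'],s['force'])
c=cap('wrist','w11.png')
print(w2p(c,(.4915,.091,.10)))
d=cap('top','top6.png')
j=cv2.resize(d['color'][155:275,255:375],(400,400),interpolation=cv2.INTER_CUBIC)
cv2.imwrite('pics/m11.png',np.hstack([np.vstack([cv2.resize(c['color'],(400,300)),np.zeros((100,400,3),np.uint8)]),j]))
```

```text
37.525 [0.48878312 0.09008444 0.17844194] 104.71330757014773 0.6992942786592483 [0.32033252 0.01796966 0.21848701]
(np.float64(317.67875561316094), np.float64(257.22170806121267))
```

View pics/m11.png

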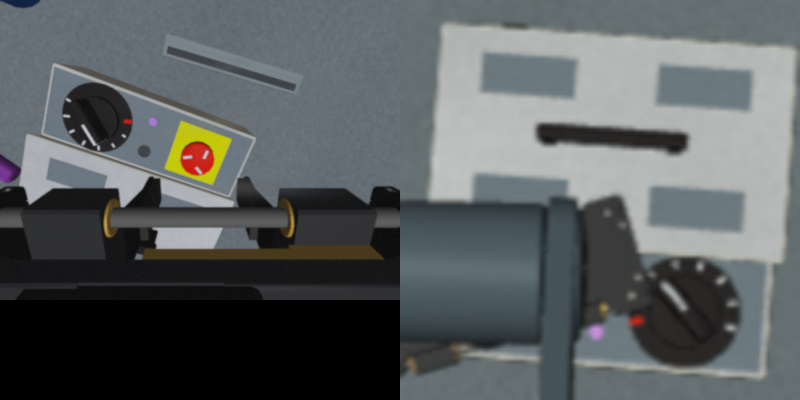

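The selector points to the second click from the red mark, in the top crop from (685,312) towards (660,280). The lid corners match the original pixels and the stop is still down at (315,253). Now grip and twist the stop clockwise.

Call:
jog_arm:
  delta_pos:
    - [0.2,0.1,-4]
    - [0.2,0.1,-8]
    - [0.2,0.1,-9.4]
    - [0.2,0.1,-9.6]
    - [0.2,0.1,-9.6]
    - [0.2,0.1,-9.6]
    - [0.2,0.1,-9.6]
    - [0.2,0.1,-9.6]
    - [0.2,0.1,-9.6]
  turn: [0,0,0,0,0,0,0,0,0]
  grip: [0.3,0.3,0.3,0.3,0.3,1,1,1,1]

```text
time_s: 38.75
position: [0.4925, 0.0895, 0.0833]
tcp_rot: [[-0.966, -0.257, 0.003], [-0.257, 0.966, -0.004], [-0.002, -0.005, -1.0]]
force: [0.4, -10.7, 0.9]
opening: 0.449
grasp_force: 30.0
```

Call:
jog_arm:
  delta_pos:
    - [0,0,0]
    - [0,0,0]
    - [0,0,0]
    - [0,0,0]
    - [0,0,0]
    - [0,0,0]
    - [0,0,0]
  turn: [-7,-14,-21,-28,-35,-40,-40]
  grip: [1,1,1,1,1,1,1]

```text
time_s: 39.62
position: [0.4925, 0.0894, 0.0836]
tcp_rot: [[-0.905, 0.425, 0.003], [0.425, 0.905, -0.005], [-0.005, -0.003, -1.0]]
force: [0.4, -10.2, 3.0]
opening: 0.449
grasp_force: 30.0
```

Call:
jog_arm:
  delta_pos:
    - [0,0,0]
    - [0,0,0]
    - [0,0,0]
    - [0,0,0]
    - [0,0,3]
    - [0,0,7]
    - [0,0,10]
    - [0,4,12]
    - [-1,9,14]
    - [-2,14,14]
    - [-3,20,14]
    - [-3,20,14]
  turn: [0,0,0,0,0,0,0,0,0,0,0,0]
  grip: [0.3,0.3,0.3,0.3,0.3,0.3,0.3,0.3,0.3,0.3,0.3,0.3]

```text
time_s: 41.12
position: [0.4593, 0.2959, 0.2225]
tcp_rot: [[-0.907, 0.421, 0.0], [0.421, 0.907, 0.001], [0.0, 0.001, -1.0]]
force: [0.1, 0.5, 0.1]
opening: 0.699
grasp_force: 0.0
```

Run:
```python
from h import *
s=read_state();print(s['time_s'],s['position'],s['force'])
c=cap('scene','scene2.png');d=cap('top','top7.png')
p=(.4918,.0915)
print([w2p(c,(*p,z)) for z in(.1,.108)])
u,v=map(int,w2p(c,(*p,.1)))
f=lambda i,u,v:cv2.resize(i[v-30:v+30,u-40:u+40],(400,300),interpolation=cv2.INTER_CUBIC)
j=cv2.resize(d['color'][155:275,255:375],(300,300),interpolation=cv2.INTER_CUBIC)
j=np.hstack([j,np.zeros((300,100,3),np.uint8)])
a=cv2.imread('pics/scene0.png')
print('origin',u-40,v-30)
cv2.imwrite('pics/m12.png',np.vstack([np.hstack([f(a,u,v),f(c['color'],u,v)]),np.hstack([j,cv2.resize(c['color'],(400,300))])]))
```

```text
41.125 [0.45931913 0.29593521 0.22248864] [0.11373799 0.49617136 0.05797007]
[(np.float64(341.2121975452924), np.float64(249.47137521194597)), (np.float64(341.40601532640534), np.float64(247.60961935477832))]
origin 301 219
```

View pics/m12.png

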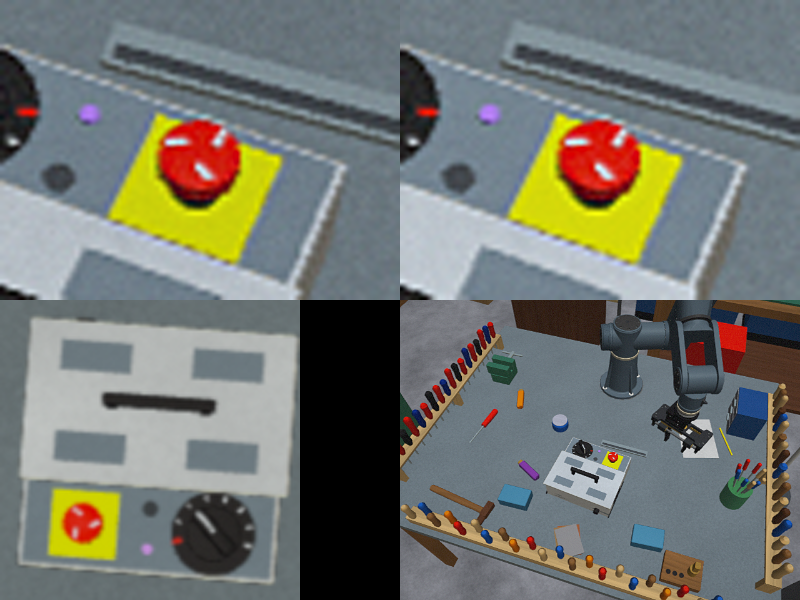

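The stop is up and turned back, identical to the start picture. The lid is square, the selector is on click 2, no bare handles are left on the bench and the arm is clear. Handing in.

```bash
python3 -c "
from rig import *
print(hand_in())"
```

```text
the job is handed in; nothing more can be done
None
```

The job is handed in, though the hand-in returned no verdict: both bare handles are in cradles 1 and 2, the lid is back on squarely, the selector is two clicks from off, and the red stop is up again.

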